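Stand up the camera mast and load its battery

TASK

First raise the lying camera mast upright so that it stands on its own base plate at the stop strip, pivoting its toe bar on the bench rather than picking the mast up. Then press the eject lever of the charging dock so that the battery rises, take the battery out, and set it gently, upright and flat, in the tray on the mast's base plate. Leave the gearmotor, the loose channel and the orange bin alone.

Things in the scene. Friction and masses are not known exactly. Their poses are not given: they have to be found in the camera images.
- mast: Loose aluminium camera mast, about 0.5 kg, lying level at the start: a U-channel post with a base plate square across one end and a camera head on the other. x: along the post from base to head (up when it stands); y: along the toe bar; z: from toe bar to the plate's heel (up while lying). Origin on the bench under the toe bar while lying (6 mm from its axis, towards -z).
- mast_toe (a point): Middle of the axis of the toe bar, a 12 mm round steel bar 90 mm long under the base plate's toe edge; 6 mm above the bench lying and standing. The mast pivots on it. Axes as mast.
- mast_heel (a point): Middle of the base plate's heel edge on its tray face (facing the head); highest edge, 161 mm, while lying; 155 mm from the toe bar's axis. Plate 159 x 90 x 5 mm, tray face 11 mm from the bar's axis along x. Pushed here away from the head (3 to 4 N), the mast turns about the toe bar held by the strip; past about 65 degrees it drops onto its feet by itself. Axes as mast.
- mast_tray (a point): Centre of the tray floor on the plate. Tray inside 74 mm (mast z) x 50 mm (mast y), lips 6 mm high, 3 mm thick; floor faces mast +x. Centre 105 mm from the toe bar's axis, 69 mm from the post's near face. Standing on toe bar and two rubber heel feet, its floor is level, 17 mm above the bench. Axes as mast.
- mast_head (a point): Centre of the grey camera head, 40 (x) x 74 (y) x 44 mm (z); it rests on the bench while lying, 266 mm from the toe bar. The post (32 x 32 mm, 235 mm long) runs from plate to head, 4 to 36 mm from the toe bar's axis along mast z. Axes as mast.
- strip: Steel stop strip fixed to the bench, 8 (x) x 130 (y) x 6 mm high; origin at the centre of its underside; x points the way the lying mast's head points (within 2 degrees). The toe bar lies along its +x side, bar axis 12 to 15 mm from the strip's centre line. The standing plate bridges over it without touching.
- dock: Grey charging dock fixed to the bench, 104 (x) x 84 (y) x 76 mm high, origin at the centre of its underside. Pocket in the middle of its top, 64 (x) x 40 (y) mm. The eject lever sticks out of its -x side.
- eject_lever (a joint): Eject lever angle in rad: 0 up (battery seated) to 0.5 fully pressed. Pressing its paddle down raises the battery 5.6 mm per 0.1 rad, to 28 mm at the stop. It takes 6 to 10 N at the paddle and stays where it is left.
- eject_paddle (a point): Top middle of the lever's steel paddle (26 x 32 mm), 63 mm from the lever's hinge, 119 mm from the dock's centre towards dock -x, 83 mm above the bench at the start; pressed fully it goes down about 31 mm, almost straight. Moves with the lever.
- battery_center (a point): Centre of the dark grey battery pack with a paper label on top: box 60 (its x, along dock x at the start) x 36 (its y) x 62 mm high (its z), about 0.3 kg. Seated, its top is flush with the dock's top and its centre 45 mm above the bench; ejected, its top stands 28 mm above the dock and it can be gripped across its 36 mm sides.
- gearmotor: Bystander: loose gearmotor lying on the bench, about 120 mm long, 38 mm high; origin under its middle.
- channel: Bystander: loose aluminium U-channel piece 120 x 48 x 48 mm, origin at the centre of its underside.
- bin: Bystander: orange open bin 130 x 110 x 75 mm, origin at the centre of its underside.
Things that resemble listed ones, but are neither listed nor needed, are in the scene too. What is shaped like the dock but turquoise is not meant.

How it is judged:
By the outcome, as a careful person would: the job done as asked, in the order asked, and still so for the second after the job is handed in, with the robot touching nothing.
It also fails if it takes over 61 s, if anything falls off the work surface, if the arm or the gripper's body presses on something with over 40 N, if the wrist force passes 120 N, or if a joint passes its speed limit or range.

ROBOT

A 7-joint arm with a two-finger parallel gripper is mounted at the origin on the work surface. World frame = base frame: x ahead of the robot, y to its left, z up, the work surface at z = 0. Lengths are in m, angles in degrees, forces in N, time in s.
With the tool pointing down it reaches from about 0.4 to 0.75 m from the base axis. Payload 19.5 kg.
Tool frame: the origin (TCP) lies at the very end of the fingers, on their centre line; the grasp point (between the pads) lies 19 mm behind it; z points along the fingers, y is the line along which they close (so a half turn about z gives the same grasp; the last joint's range is limited). The gripper opens to 85 mm and grips with 20 to 120 N. Pads are 22 mm wide; open, the fingers measure 114 mm over their backs; the gripper's body (76 mm by 85 mm) begins 54 mm behind the grasp point. The pads swing forward as they close: fully open they stand 13 mm farther back than shut.
Start: joints at [-75.098, 40.479, -1.581, 85.061, 1.261, 54.483, -4.326], TCP at [0.171, 0.549, 0.231] pointing down, gripper open.
Joint ranges: [-155.06, 155.06], [-18.47, 123.98], [-90, 86.84], [0, 140.48], [-83.41, 263.41], [0, 116], [-161.91, 161.91]. Speed limits (degrees/s): [108.29, 108.29, 147.25, 147.25, 172.46, 172.46, 172.46].

INTERFACE

Orientations are given as a 3x3 rotation matrix whose columns are the frame's x, y, z axes.
In Python, from plant import r gives the robot as it stands.
- The arm moves only by the tool move_arm, never from a script. Its argument "commands" is a list of rows, each an object of numbers: "x", "y", "z": the shift along the tool's x, y, z in mm; "yaw": the turn about the tool's z in degrees; "hand": the finger opening in mm, from 0 to 85.4. In form: [{"x": .., "y": .., "z": .., "yaw": .., "hand": ..}, ...]. A call has 1 to 8 rows; each row shifts and turns the commanded pose from where the row before left it, along the tool's axes as they then stand; what a row does not reach is not made up. A row lasts 1/10 s, in which the tool goes at most 50 mm and 8.59 degrees, less where a joint would pass 70% of its speed; a pose out of reach is approached as far as the arm can. A call is refused whole if a number of a shift passes 50 or a number of a turn 8.59, either way. A call with a gripper value outside its range is refused whole. The fingers move at their own pace and stop on an object; the grip force is fixed at half the most. Time passes only in rows, so rows that do not move let the fingers close. It gives the time, the measured TCP pose, the force, the opening and the grip force at its end, in the units of the state.
- r.observe(): the state, without advancing time (a new reading comes with each control period).
- r.camera(name): name is "scene" or "top" or "wrist"; returns a dict with "color" (480x640x3 uint8, red, green, blue), "K" (3x3 intrinsics, pixels), "world_to_cam" (4x4, takes a point from world to camera coordinates); the wrist camera has in their place "T_tool_cam" (4x4, takes a point from camera to tool coordinates, whose origin is the TCP and whose axes are the flange's). Camera axes: x right, y up, looking along -z (the intrinsics and any distortion apply to the point x, -y, -z); pixel columns grow to the right and rows downward; lengths in m; the calibration is good to about 2 mm. The wrist camera is an equidistant fisheye: a pixel r from the principal point sees the ray r / f radians off the axis. A picture is of the moment at which its call begins: read the wrist's pose just before it. There is no depth.
- r.job_done(): hands the job in; it is judged then, once.
Trained networks look in a picture, given as the dict that the camera call returned (one of the last four; its "shot" number tells which), for a name from the list of things; names that differ only in an ending like _2 or _b are one class to them, and where a whole thing is asked for, a point or a joint stands for the part that bears it (a point fixed in the world has none). Each returns a list of dicts, best first, with "conf" (0 to 1); they miss things now and then, are a little off and sometimes report something else, mostly with a low value. They report only what shows in the picture. A call takes as long as a camera call. They do not tell look-alikes from the thing itself.
- r.search_frame(picture, query): "rect" ([left, top, right, bottom] in pixels, round what is visible of it).
- r.mark_of(picture, query): "centre" ([column, row] in pixels: a listed point, or the origin of a listed thing).
The state is a dict: "time_s": time; "joint_positions": joint angles; "qvel": joint speeds; "joint_efforts": joint torques, N m; "tool_pos": TCP position; "eef_rot": TCP orientation; "ft_force": force on the tool from outside, world axes, zero at the start; "wrist_torque": the same for the moment, N m; "width": finger opening in m; "gripper_force": force on a finger pad.
Only numpy, scipy, OpenCV 4.12 (cv2) and the standard library are available. Lean on these libraries where they do the work, as an engineer would, in place of code of your own. Each camera call takes 0.05 s, during which the arm holds its last target. There are 200 camera calls.

## Working session

There is one attempt and no reset: what is moved stays moved. The work goes in short steps, Python scripts to look and compute and a tool call to move; the robot and the scene stay as the last step left them, time stands still between calls to the robot, and variables do not carry over. Pictures are saved under pics/ and viewed, at most 10 in all, crops included, and the job is handed in when it is done.

Besides the shell and the picture viewer there is one more tool, called after "Request:" as name(argument=value, ...), one argument or row to a line, values as JSON. move_arm: Moves the arm, as the interface text tells. Its arguments: {"type":"object","properties":{"commands":{"type":"array"}},"required":["commands"]}

```bash
ls; mkdir -p pics
cat > h.py <<'E'
from plant import r
import numpy as np, cv2
def ray(p,uv):
    K=np.array(p["K"]);W=np.array(p["world_to_cam"]);R=W[:3,:3];t=W[:3,3]
    d=np.array([(uv[0]-K[0,2])/K[0,0],-(uv[1]-K[1,2])/K[1,1],-1.])
    return -R.T@t,R.T@d
def atz(p,uv,z):
    o,d=ray(p,uv);return o+d*(z-o[2])/d[2]
def tri(p,u,q,v):
    a,d=ray(p,u);b,e=ray(q,v);d/=np.linalg.norm(d);e/=np.linalg.norm(e)
    s=np.linalg.lstsq(np.c_[d,-e],b-a,rcond=None)[0]
    x,y=a+d*s[0],b+e*s[1];return (x+y)/2,np.linalg.norm(x-y)
def proj(p,X):
    W=np.array(p["world_to_cam"]);c=W[:3,:3]@np.array(X)+W[:3,3];K=np.array(p["K"])
    return [K[0,0]*c[0]/-c[2]+K[0,2],K[1,1]*-c[1]/-c[2]+K[1,2]]
def save(p,n): cv2.imwrite("pics/"+n+".png",p["color"][:,:,::-1])
E
python3 - <<'E'
from h import *
np.set_printoptions(precision=3,suppress=True)
P={n:r.camera(n) for n in("scene","top")}
for n,p in P.items():save(p,n)
for q in "mast mast_toe mast_heel mast_tray mast_head strip dock eject_paddle battery_center gearmotor channel bin".split():
  for n,p in P.items():
    print(q,n,[(np.round(a["centre"]).tolist(),round(a["conf"],2)) for a in r.mark_of(p,q)[:3]])
s=r.observe();print(s["time_s"],s["tool_pos"],s["eef_rot"],s["ft_force"])
for n,p in P.items(): print(p["K"],p["world_to_cam"])
E
```

```text
pics
mast scene [([354.0, 212.0], 0.93)]
mast top [([232.0, 290.0], 0.6)]
mast_toe scene [([354.0, 215.0], 0.91)]
mast_toe top [([232.0, 290.0], 0.73), ([280.0, 195.0], 0.18)]
mast_heel scene [([364.0, 170.0], 0.68), ([179.0, 259.0], 0.47)]
mast_heel top [([217.0, 286.0], 0.79)]
mast_tray scene [([360.0, 179.0], 0.87)]
mast_tray top [([218.0, 288.0], 0.91)]
mast_head scene [([398.0, 162.0], 0.78)]
mast_head top [([132.0, 334.0], 0.83)]
strip scene [([355.0, 217.0], 0.67), ([354.0, 217.0], 0.56)]
strip top [([237.0, 291.0], 0.71)]
dock scene [([144.0, 386.0], 0.94), ([200.0, 315.0], 0.79)]
dock top [([503.0, 210.0], 0.86), ([359.0, 278.0], 0.64), ([437.0, 252.0], 0.62)]
eject_paddle scene [([118.0, 325.0], 0.74), ([183.0, 258.0], 0.63), ([231.0, 221.0], 0.56)]
eject_paddle top [([439.0, 291.0], 0.74), ([372.0, 325.0], 0.68), ([515.0, 248.0], 0.54)]
battery_center scene [([199.0, 310.0], 0.75)]
battery_center top [([435.0, 251.0], 0.9)]
gearmotor scene [([371.0, 290.0], 0.55), ([307.0, 327.0], 0.23)]
gearmotor top [([281.0, 197.0], 0.78), ([434.0, 252.0], 0.71)]
channel scene [([308.0, 324.0], 0.7), ([361.0, 179.0], 0.45)]
channel top [([350.0, 192.0], 0.59), ([440.0, 296.0], 0.22)]
bin scene [([431.0, 254.0], 0.74), ([182.0, 260.0], 0.52)]
bin top [([201.0, 196.0], 0.77)]
1.3 [0.171 0.549 0.231] [[-0.955  0.297 -0.   ]
 [ 0.297  0.955 -0.   ]
 [-0.    -0.    -1.   ]] [-0.959 -0.303 -0.664]
[[579.763   0.    319.721]
 [  0.    579.763 232.583]
 [  0.      0.      1.   ]] [[ 0.633  0.774  0.009 -0.349]
 [-0.557  0.447  0.7    0.279]
 [ 0.539 -0.448  0.714 -1.843]
 [ 0.     0.     0.     1.   ]]
[[577.333   0.    315.272]
 [  0.    577.333 236.38 ]
 [  0.      0.      1.   ]] [[-0.119 -0.993 -0.006 -0.001]
 [ 0.973 -0.118  0.2   -0.632]
 [-0.199  0.018  0.98  -1.337]
 [ 0.     0.     0.     1.   ]]
```

View pics/scene.png

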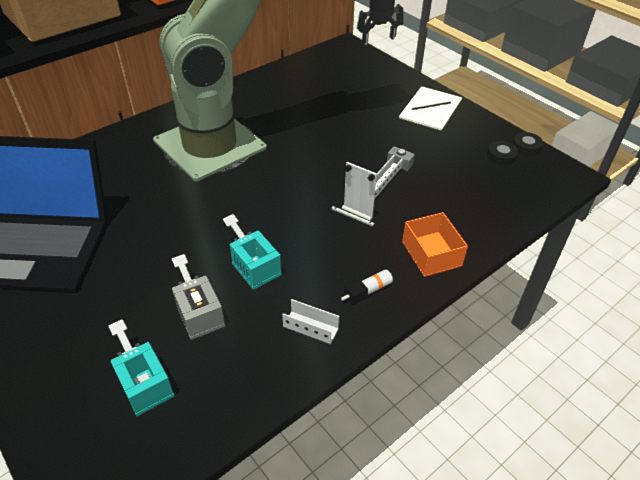

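View pics/top.png

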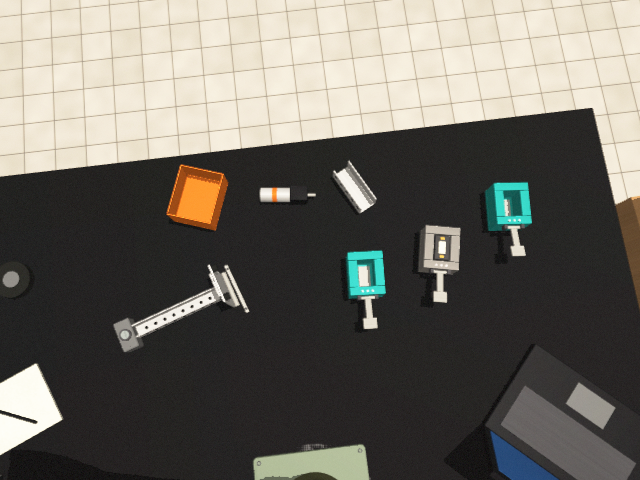

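The two pictures show three dock shapes: turquoise at scene (140,380) / top (508,207), turquoise at scene (256,258) / top (366,275), and grey with a labelled battery at scene (199,310) / top (439,250). I choose the grey one. The mast lies at top (125,335)-(230,288), its plate and strip at (230,288).

Run:
```python
from h import *
np.set_printoptions(precision=4,suppress=True)
S=r.camera("scene");T=r.camera("top")
def near(p,q,c):
    l=[a for a in r.mark_of(p,q) if np.hypot(*(np.array(a["centre"])-c))<25]
    return np.array(l[0]["centre"]) if l else None
Z=dict(mast_toe=.006,mast_heel=.161,mast_tray=.111,mast_head=.022,strip=0,dock=0,eject_paddle=.083,battery_center=.045)
C=dict(mast_toe=((354,215),(232,290)),mast_heel=((364,170),(217,286)),mast_tray=((360,179),(218,288)),mast_head=((398,162),(132,334)),strip=((355,217),(237,291)),dock=((200,315),(437,252)),eject_paddle=((183,258),(439,291)),battery_center=((199,310),(435,251)))
for q,(a,b) in C.items():
    u,v=near(S,q,a),near(T,q,b)
    print(q,u,v, *( (atz(S,u,Z[q]),) if u is not None else ()),*( (atz(T,v,Z[q]),) if v is not None else ()), tri(S,u,T,v) if u is not None and v is not None else "")
a=cv2.resize(S["color"][140:235,310:430],None,fx=5,fy=5,interpolation=2)
b=cv2.resize(T["color"][220:310,400:480],None,fx=5,fy=5,interpolation=2)[:475]
b=cv2.copyMakeBorder(b,0,475-b.shape[0],0,0,0)
c=np.hstack([a,b]);c=cv2.resize(c,(800,380));cv2.imwrite("pics/crop.png",c[:,:,::-1])
```

```text
mast_toe [355.7 216.8] None [0.5413 0.1379 0.006 ] 
mast_heel [364.  169.3] [216.1 284.4] [0.5366 0.16   0.161 ] [0.5265 0.1569 0.161 ] (array([0.5298, 0.1613, 0.1549]), np.float64(0.008223874596912773))
mast_tray [364.8 181. ] None [0.5312 0.1722 0.111 ] 
mast_head [398.  156.8] [128.5 334.1] [0.4369 0.4032 0.022 ] [0.4509 0.4006 0.022 ] (array([0.4483, 0.3941, 0.0344]), np.float64(0.005865001249013039))
strip [353.4 216.9] [236.9 288.1] [0.5332 0.137  0.    ] [0.5334 0.1324 0.    ] (array([0.5342, 0.1336, 0.0024]), np.float64(0.0035994809677114457))
dock [200.2 314. ] [433.6 251.5] [ 0.5539 -0.3685  0.    ] [ 0.5661 -0.369   0.    ] (array([ 0.5632, -0.3691,  0.0106]), np.float64(0.005558249057199787))
eject_paddle [179.2 257.8] [439.6 293.7] [ 0.4388 -0.3442  0.083 ] [ 0.4528 -0.3485  0.083 ] (array([ 0.4511, -0.3471,  0.0958]), np.float64(0.0029876932363223974))
battery_center [199.3 306.5] [435.8 249.3] [ 0.5669 -0.3715  0.045 ] [ 0.5641 -0.3652  0.045 ] (array([ 0.564 , -0.3683,  0.0395]), np.float64(0.004030413560862519))
```

View pics/crop.png

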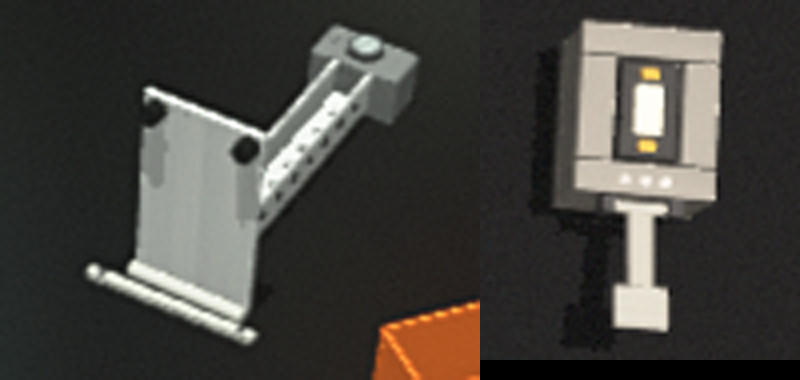

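The crop confirms the grey dock with labelled battery and lever, and the mast's plate standing with its heel up. The head points away from the strip along about 108° in the world.

```bash
cat >> h.py <<'E'
import json
def plan(tx,ty,tz,ang,n,hand=None,off=0):
    """rows to bring TCP to tx,ty,tz and tool y to world angle ang (deg), tool pointing down"""
    s=r.observe();p=np.array(s["tool_pos"]);R=np.array(s["eef_rot"])
    a=np.degrees(np.arctan2(R[1,1],R[0,1]));da=0 if ang is None else (a-ang+180)%360-180
    yaw=round(da/n,1);d=(np.array([tx,ty,tz])-p)/n;rows=[]
    for i in range(n):
        c,t=np.cos(np.radians(a)),np.sin(np.radians(a))
        row=dict(x=round(1e3*(-t*d[0]+c*d[1])),y=round(1e3*(c*d[0]+t*d[1])),z=round(-1e3*d[2]),yaw=yaw)
        # carry rounding error on
        w=np.array([-t*row["x"]+c*row["y"],c*row["x"]+t*row["y"],-row["z"]])/1e3
        p=p+w;d=(np.array([tx,ty,tz])-p)/max(1,n-1-i);a-=yaw
        if hand is not None: row["hand"]=hand
        rows.append(row)
    print(json.dumps(rows).replace('"',''),"end",p.round(3),a.round(1))
def st():
    s=r.observe();R=np.array(s["eef_rot"]);print(round(s["time_s"],2),np.round(s["tool_pos"],4),"yang",np.degrees(np.arctan2(R[1,1],R[0,1])).round(1),"tilt",np.round(R[:,2],3),"F",np.round(s["ft_force"],1),"w",s["width"],s["gripper_force"],np.round(s["joint_positions"],0))
E
python3 -c "
from h import *
plan(.513,.196,.225,18.3,12,66)
print(np.round(r.camera('wrist')['T_tool_cam'],3))"
```

```text
[{x: -36, y: -20, z: 1, yaw: 4.5, hand: 66}, {x: -37, y: -17, z: 0, yaw: 4.5, hand: 66}, {x: -39, y: -14, z: 1, yaw: 4.5, hand: 66}, {x: -40, y: -11, z: 0, yaw: 4.5, hand: 66}, {x: -40, y: -7, z: 1, yaw: 4.5, hand: 66}, {x: -41, y: -4, z: 0, yaw: 4.5, hand: 66}, {x: -41, y: -1, z: 1, yaw: 4.5, hand: 66}, {x: -41, y: 2, z: 0, yaw: 4.5, hand: 66}, {x: -40, y: 5, z: 1, yaw: 4.5, hand: 66}, {x: -40, y: 9, z: 0, yaw: 4.5, hand: 66}, {x: -39, y: 11, z: 1, yaw: 4.5, hand: 66}, {x: -38, y: 15, z: 0, yaw: 4.5, hand: 66}] end [0.513 0.196 0.225] 18.7
[[-0.     0.957  0.29   0.075]
 [ 1.     0.     0.    -0.   ]
 [ 0.     0.29  -0.957 -0.142]
 [ 0.     0.     0.     1.   ]]
```

Request:
move_arm(
  commands=[
    {"x": -36, "y": -20, "z": 1, "yaw": 4.5, "hand": 66},
    {"x": -37, "y": -17, "z": 0, "yaw": 4.5, "hand": 66},
    {"x": -39, "y": -14, "z": 1, "yaw": 4.5, "hand": 66},
    {"x": -40, "y": -11, "z": 0, "yaw": 4.5, "hand": 66},
    {"x": -40, "y": -7, "z": 1, "yaw": 4.5, "hand": 66},
    {"x": -41, "y": -4, "z": 0, "yaw": 4.5, "hand": 66},
    {"x": -41, "y": -1, "z": 1, "yaw": 4.5, "hand": 66},
    {"x": -41, "y": 2, "z": 0, "yaw": 4.5, "hand": 66},
  ],
)

```text
time_s: 3.05
tool_pos: [0.4006, 0.3116, 0.2273]
eef_rot: [[-0.595, 0.804, 0.0], [0.804, 0.595, 0.0], [-0.0, 0.0, -1.0]]
ft_force: [0.5, 0.8, -0.3]
width: 0.0663
gripper_force: 0.0
```

Request:
move_arm(
  commands=[
    {"x": -40, "y": 5, "z": 1, "yaw": 4.5, "hand": 66},
    {"x": -40, "y": 9, "z": 0, "yaw": 4.5, "hand": 66},
    {"x": -39, "y": 11, "z": 1, "yaw": 4.5, "hand": 66},
    {"x": -38, "y": 15, "z": 0, "yaw": 4.5, "hand": 66},
    {"x": 0, "y": 0, "z": 0, "yaw": 0, "hand": 66},
  ],
)

```text
time_s: 3.55
tool_pos: [0.516, 0.1917, 0.2252]
eef_rot: [[-0.312, 0.95, 0.002], [0.95, 0.312, -0.002], [-0.003, 0.001, -1.0]]
ft_force: [0.1, 0.7, -0.6]
width: 0.0658
gripper_force: 0.0
```

```bash
cat >> h.py <<'E'
def wray(s,p,uv):
    K=np.array(p["K"]);T=np.array(p["T_tool_cam"]);dx=np.array([uv[0]-K[0,2],uv[1]-K[1,2]]);th=np.hypot(*dx)/K[0,0]
    u=dx/(np.hypot(*dx)+1e-9);d=np.array([np.sin(th)*u[0],-np.sin(th)*u[1],-np.cos(th)])
    R=np.array(s["eef_rot"]);o=np.array(s["tool_pos"])+R@T[:3,3];return o,R@T[:3,:3]@d
def watz(s,p,uv,z):
    o,d=wray(s,p,uv);return o+d*(z-o[2])/d[2]
E
python3 - <<'E'
from h import *
np.set_printoptions(precision=4,suppress=True)
st();s=r.observe();p=r.camera("wrist");save(p,"w1")
for q,z in dict(mast_toe=.006,mast_heel=.161,mast_tray=.111,mast_head=.022,strip=0).items():
  for a in r.mark_of(p,q)[:2]: print(q,np.round(a["centre"]),round(a["conf"],2),watz(s,p,a["centre"],z))
E
```

```text
3.55 [0.516  0.1917 0.2252] yang 18.2 tilt [ 0.002 -0.002 -1.   ] F [ 0.1  0.7 -0.6] w 0.06575768229864498 0.0 [-29.  39.  10.  91.  -8.  50.   2.]
mast_heel [327. 311.] 0.76 [0.528  0.1597 0.161 ]
mast_tray [327. 279.] 0.67 [0.5285 0.1598 0.111 ]
```

View pics/w1.png

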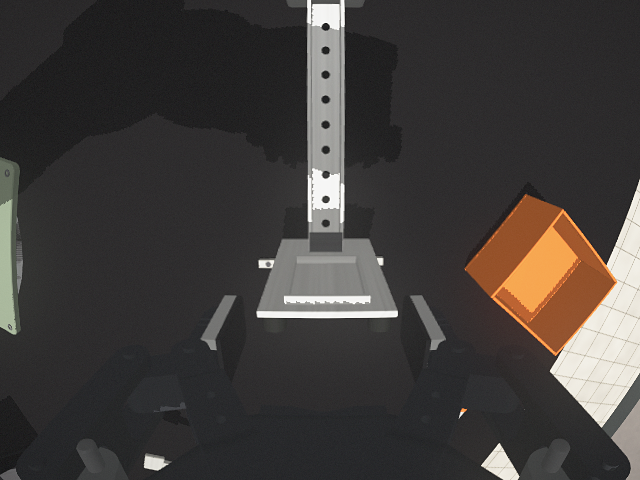

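The view shows the plate centred between the open fingers (heel edge middle at (327,311)), which straddle the tray lips. The post points straight up the image, so the yaw is aligned. I descend on the tray side and push.

Request:
move_arm(
  commands=[
    {"x": 0, "y": 1, "z": 34, "yaw": 0, "hand": 66},
    {"x": 0, "y": 0, "z": 33, "yaw": 0, "hand": 66},
    {"x": 0, "y": 0, "z": 33, "yaw": 0, "hand": 66},
    {"x": -10, "y": 0, "z": 0, "yaw": 0, "hand": 66},
    {"x": -10, "y": 0, "z": 0, "yaw": 0, "hand": 66},
    {"x": -8, "y": 0, "z": 0, "yaw": 0, "hand": 66},
    {"x": -8, "y": 0, "z": 0, "yaw": 0, "hand": 66},
    {"x": -8, "y": 0, "z": 0, "yaw": 0, "hand": 66},
  ],
)

```text
time_s: 4.65
tool_pos: [0.5288, 0.1548, 0.1264]
eef_rot: [[-0.321, 0.947, 0.002], [0.947, 0.321, 0.001], [0.0, 0.002, -1.0]]
ft_force: [0.3, 2.7, 4.1]
width: 0.066
gripper_force: 1.8
```

Run:
```python
from h import *
st();p=r.camera("scene");cv2.imwrite("pics/s2.png",cv2.resize(p["color"][80:280,280:480],(600,600))[:,:,::-1])
```

```text
4.65 [0.5288 0.1548 0.1264] yang 18.7 tilt [ 0.002  0.001 -1.   ] F [0.3 2.7 4.1] w 0.06599054413285313 1.825386006385088 [-23.  47.   7.  97.  -9.  36.   7.]
```

View pics/s2.png

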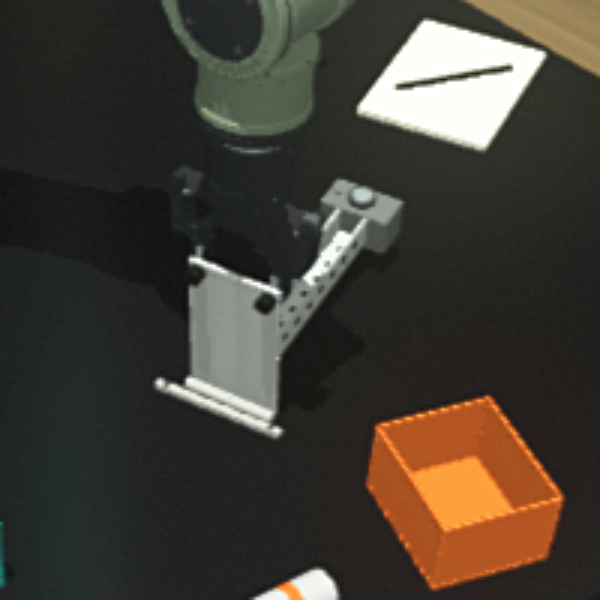

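The fingers touch the plate near its heel at about (235,270) and it has begun to tilt, with the toe bar against the strip at (220,405). I continue along the arc.

Request:
move_arm(
  commands=[
    {"x": -12, "y": 0, "z": 2, "yaw": 0, "hand": 66},
    {"x": -12, "y": 0, "z": 3, "yaw": 0, "hand": 66},
    {"x": -13, "y": 0, "z": 6, "yaw": 0, "hand": 66},
    {"x": -13, "y": 0, "z": 7, "yaw": 0, "hand": 66},
    {"x": -13, "y": 0, "z": 7, "yaw": 0, "hand": 66},
    {"x": -12, "y": 0, "z": 9, "yaw": 0, "hand": 66},
    {"x": -12, "y": 0, "z": 10, "yaw": 0, "hand": 66},
    {"x": -7, "y": 0, "z": 8, "yaw": 0, "hand": 66},
  ],
)

```text
time_s: 5.5
tool_pos: [0.5582, 0.0644, 0.072]
eef_rot: [[-0.32, 0.947, -0.001], [0.947, 0.32, -0.001], [-0.0, -0.001, -1.0]]
ft_force: [-0.4, -0.5, -0.4]
width: 0.0661
gripper_force: 0.0
```

Run:
```python
from h import *
st();p=r.camera("scene");cv2.imwrite("pics/s3.png",cv2.resize(p["color"][80:280,280:480],(600,600))[:,:,::-1])
```

```text
5.5 [0.5582 0.0644 0.072 ] yang 18.6 tilt [-0.001 -0.001 -1.   ] F [-0.4 -0.5 -0.4] w 0.06613638468480805 0.0 [-12.  53.   5.  97.  -7.  31.  15.]
```

View pics/s3.png

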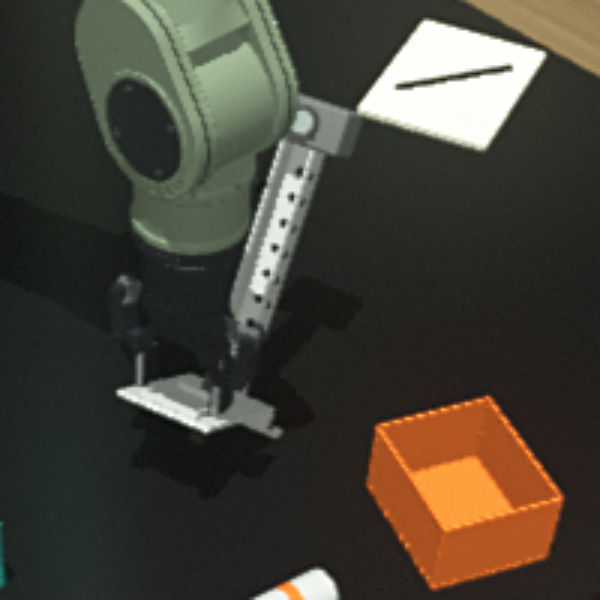

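The mast is at about 60–65°, standing clear on the strip with the fingers over the plate at (175,395). I push a little more, then move off ahead of the falling mast.

Request:
move_arm(
  commands=[
    {"x": -10, "y": 0, "z": 7, "yaw": 0, "hand": 66},
    {"x": -10, "y": 0, "z": 4, "yaw": 0, "hand": 66},
    {"x": -30, "y": 0, "z": -10, "yaw": 0, "hand": 66},
    {"x": -45, "y": 0, "z": -20, "yaw": 0, "hand": 66},
    {"x": -45, "y": 0, "z": -40, "yaw": 0, "hand": 66},
    {"x": -45, "y": 0, "z": -40, "yaw": 0, "hand": 40},
    {"x": -30, "y": 0, "z": -20, "yaw": 0, "hand": 0},
  ],
)

```text
time_s: 6.25
tool_pos: [0.623, -0.1265, 0.1814]
eef_rot: [[-0.319, 0.948, 0.002], [0.948, 0.319, -0.002], [-0.002, 0.002, -1.0]]
ft_force: [0.2, 1.2, -0.3]
width: 0.0377
gripper_force: 0.0
```

Run:
```python
from h import *
np.set_printoptions(precision=4,suppress=True)
st();S=r.camera("scene");T=r.camera("top")
a=cv2.resize(S["color"][80:280,280:480],(400,400));b=cv2.resize(T["color"][200:400,130:330],(400,400))
cv2.imwrite("pics/s4.png",np.hstack([a,b])[:,:,::-1])
Z=dict(mast_toe=.006,mast_heel=.017,mast_tray=.017,mast_head=.272,strip=0,eject_paddle=.083,battery_center=.045)
for q,z in Z.items():
  for n,p in(("S",S),("T",T)):
    for m in r.mark_of(p,q)[:2]: print(q,n,np.round(m["centre"]),round(m["conf"],2),atz(p,m["centre"],z))
```

```text
6.25 [ 0.623  -0.1265  0.1814] yang 18.6 tilt [ 0.002 -0.002 -1.   ] F [ 0.2  1.2 -0.3] w 0.03774854152921439 0.0 [ 7. 49.  3. 75. -3. 56. 30.]
mast_toe S [354. 215.] 0.65 [0.5338 0.1375 0.006 ]
mast_toe S [310. 326.] 0.35 [ 0.7493 -0.1887  0.006 ]
mast_toe T [231. 291.] 0.82 [0.5281 0.1457 0.006 ]
mast_heel S [329. 247.] 0.64 [0.5898 0.0011 0.017 ]
mast_heel S [359. 139.] 0.56 [0.2883 0.3756 0.017 ]
mast_heel T [292. 258.] 0.8 [ 0.589  -0.0117  0.017 ]
mast_heel T [444. 294.] 0.65 [ 0.4555 -0.3743  0.017 ]
mast_tray S [340. 231.] 0.62 [0.5645 0.0586 0.017 ]
mast_tray T [267. 272.] 0.81 [0.5609 0.0528 0.017 ]
mast_head S [358. 138.] 0.56 [0.5345 0.1336 0.272 ]
mast_head T [220. 271.] 0.76 [0.5368 0.1284 0.272 ]
mast_head T [233. 288.] 0.58 [0.4991 0.1055 0.272 ]
eject_paddle S [180. 260.] 0.82 [ 0.447  -0.3478  0.083 ]
eject_paddle S [232. 222.] 0.54 [ 0.4161 -0.1781  0.083 ]
eject_paddle T [441. 295.] 0.87 [ 0.4487 -0.3512  0.083 ]
eject_paddle T [513. 246.] 0.74 [ 0.5433 -0.5401  0.083 ]
battery_center S [198. 308.] 0.89 [ 0.569  -0.3757  0.045 ]
battery_center T [436. 252.] 0.95 [ 0.5567 -0.3645  0.045 ]
```

View pics/s4.png

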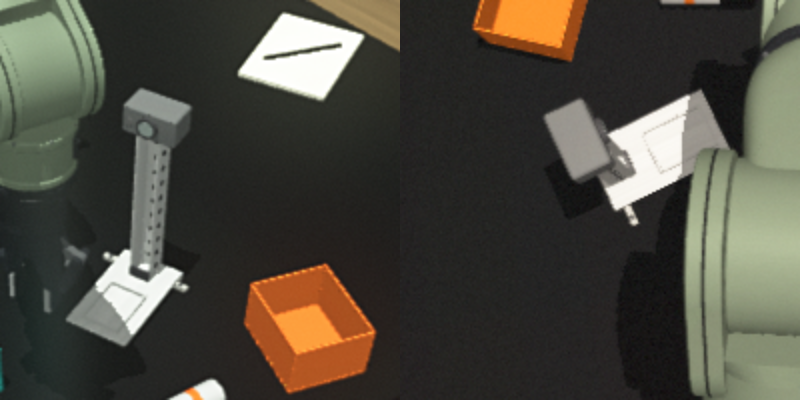

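The mast stands upright on its plate: head at (157,117) left and (577,138) right, tray clear at (115,305). Next is the lever of the grey dock.

```bash
python3 -c "
from h import *
plan(.447,-.349,.14,-9.5,8,0)"
```

```text
[{x: -20, y: -30, z: 5, yaw: 3.5, hand: 0}, {x: -21, y: -29, z: 5, yaw: 3.5, hand: 0}, {x: -23, y: -27, z: 5, yaw: 3.5, hand: 0}, {x: -25, y: -26, z: 5, yaw: 3.5, hand: 0}, {x: -26, y: -24, z: 5, yaw: 3.5, hand: 0}, {x: -28, y: -22, z: 5, yaw: 3.5, hand: 0}, {x: -29, y: -21, z: 4, yaw: 3.5, hand: 0}, {x: -30, y: -19, z: 5, yaw: 3.5, hand: 0}] end [ 0.447 -0.348  0.14 ] -9.3
```

Request:
move_arm(
  commands=[
    {"x": -20, "y": -30, "z": 5, "yaw": 3.5, "hand": 0},
    {"x": -21, "y": -29, "z": 5, "yaw": 3.5, "hand": 0},
    {"x": -23, "y": -27, "z": 5, "yaw": 3.5, "hand": 0},
    {"x": -25, "y": -26, "z": 5, "yaw": 3.5, "hand": 0},
    {"x": -26, "y": -24, "z": 5, "yaw": 3.5, "hand": 0},
    {"x": -28, "y": -22, "z": 5, "yaw": 3.5, "hand": 0},
    {"x": -29, "y": -21, "z": 4, "yaw": 3.5, "hand": 0},
    {"x": -30, "y": -19, "z": 5, "yaw": 3.5, "hand": 0},
  ],
)

```text
time_s: 7.85
tool_pos: [0.4457, -0.3496, 0.1398]
eef_rot: [[0.164, 0.986, 0.0], [0.986, -0.164, -0.0], [-0.0, 0.0, -1.0]]
ft_force: [1.0, -1.0, -0.5]
width: -0.0
gripper_force: 0.0
```

Request:
move_arm(
  commands=[
    {"x": 0, "y": 0, "z": 0, "yaw": 0, "hand": 0},
  ],
)

```text
time_s: 7.95
tool_pos: [0.4432, -0.3524, 0.1395]
eef_rot: [[0.169, 0.986, -0.002], [0.986, -0.169, -0.002], [-0.002, -0.002, -1.0]]
ft_force: [0.4, 1.8, -0.6]
width: 0.0002
gripper_force: 0.0
```

Run:
```python
from h import *
np.set_printoptions(precision=4,suppress=True)
st();s=r.observe();p=r.camera("wrist");save(p,"w2")
for q,z in dict(eject_paddle=.083,battery_center=.045,dock=0).items():
  for a in r.mark_of(p,q)[:3]: print(q,np.round(a["centre"]),round(a["conf"],2),watz(s,p,a["centre"],z))
```

```text
7.95 [ 0.4432 -0.3524  0.1395] yang -9.7 tilt [-0.002 -0.002 -1.   ] F [ 0.4  1.8 -0.6] w 0.00020344200413548375 0.0 [32. 47.  7. 93. -8. 40. 33.]
eject_paddle [333. 253.] 0.86 [ 0.4488 -0.3473  0.083 ]
battery_center [495. 240.] 0.88 [ 0.5638 -0.3709  0.045 ]
battery_center [330. 255.] 0.56 [ 0.4452 -0.3616  0.045 ]
dock [390.   0.] 0.76 [ 0.5223 -0.1847  0.    ]
dock [544. 377.] 0.66 [ 0.6529 -0.5604  0.    ]
dock [471. 227.] 0.62 [ 0.5625 -0.3734  0.    ]
```

View pics/w2.png

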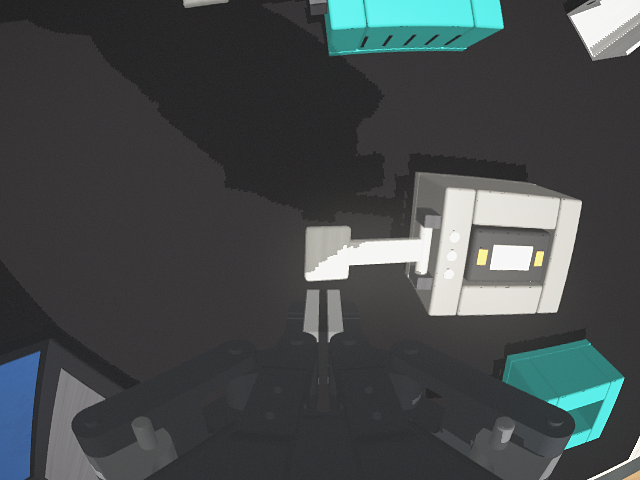

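The wrist view shows the paddle at (328,253), just ahead of the closed fingers, and the grey dock with its labelled battery at (511,257). I press down.

Request:
move_arm(
  commands=[
    {"x": 5, "y": 4, "z": 35, "yaw": 0, "hand": 0},
    {"x": 0, "y": 0, "z": 14, "yaw": 0, "hand": 0},
    {"x": 0, "y": 0, "z": 8, "yaw": 0, "hand": 0},
    {"x": 0, "y": 0, "z": 8, "yaw": 0, "hand": 0},
    {"x": 0, "y": 0, "z": 8, "yaw": 0, "hand": 0},
    {"x": 0, "y": 0, "z": 8, "yaw": 0, "hand": 0},
    {"x": 0, "y": 0, "z": 7, "yaw": 0, "hand": 0},
    {"x": 0, "y": 0, "z": 0, "yaw": 0, "hand": 0},
  ],
)

```text
time_s: 8.95
tool_pos: [0.4525, -0.3442, 0.0533]
eef_rot: [[0.16, 0.987, 0.002], [0.987, -0.16, -0.001], [-0.001, 0.002, -1.0]]
ft_force: [-3.1, 4.3, 25.2]
width: -0.0
gripper_force: 12.2
```

Request:
move_arm(
  commands=[
    {"x": 0, "y": 0, "z": -45, "yaw": 0, "hand": 0},
    {"x": 0, "y": 0, "z": -45, "yaw": 0, "hand": 85},
    {"x": -2, "y": 38, "z": -8, "yaw": 0, "hand": 85},
    {"x": -2, "y": 38, "z": -8, "yaw": 0, "hand": 85},
    {"x": -2, "y": 38, "z": -8, "yaw": 0, "hand": 85},
    {"x": 0, "y": 0, "z": 0, "yaw": 0, "hand": 85},
    {"x": 0, "y": 0, "z": 0, "yaw": 0, "hand": 85},
  ],
)

```text
time_s: 9.65
tool_pos: [0.5633, -0.3681, 0.1658]
eef_rot: [[0.16, 0.987, -0.0], [0.987, -0.16, -0.0], [-0.0, 0.0, -1.0]]
ft_force: [-0.1, -0.2, 0.5]
width: 0.0842
gripper_force: 0.0
```

Run:
```python
from h import *
np.set_printoptions(precision=4,suppress=True)
st();s=r.observe();p=r.camera("wrist");save(p,"w3")
for q,z in dict(eject_paddle=.052,battery_center=.073,dock=0).items():
  for a in r.mark_of(p,q)[:3]: print(q,np.round(a["centre"]),round(a["conf"],2),watz(s,p,a["centre"],z))
# label: bright blob
g=p["color"].astype(int);print(p["K"])
```

```text
9.65 [ 0.5633 -0.3681  0.1658] yang -9.2 tilt [-0. -0. -1.] F [-0.1 -0.2  0.5] w 0.0841624576329185 0.0 [27. 54.  9. 66. -8. 60. 27.]
eject_paddle [65. 30.] 0.9 [ 0.3841 -0.1623  0.052 ]
eject_paddle [168. 234.] 0.84 [ 0.4459 -0.3477  0.052 ]
dock [434. 378.] 0.91 [ 0.6512 -0.558   0.    ]
dock [239.  21.] 0.82 [ 0.5211 -0.1884  0.    ]
dock [323. 224.] 0.69 [ 0.5611 -0.3732  0.    ]
[[371.6483   0.     322.8321]
 [  0.     371.6483 240.2096]
 [  0.       0.       1.    ]]
```

View pics/w3.png

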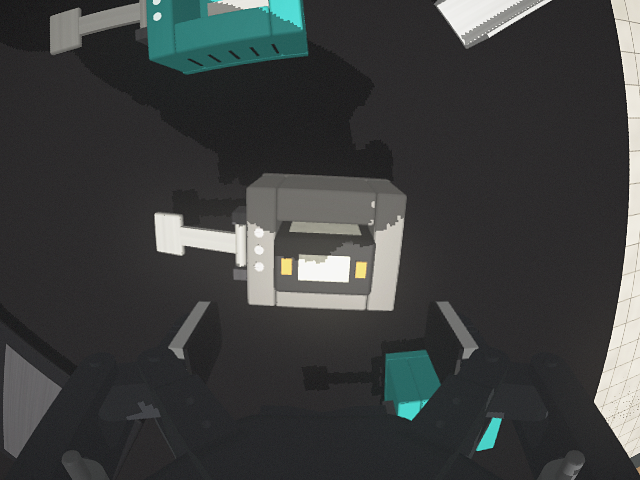

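The battery stands raised, label at (323,268), gold contacts at (286,267) and (361,270), paddle down at (168,234). I work out its pose from those at the top height of 0.104 m.

Run:
```python
from h import *
np.set_printoptions(precision=4,suppress=True)
s=r.observe();p=r.camera("wrist");h=cv2.cvtColor(p["color"],cv2.COLOR_RGB2HSV)[240:300,270:380]
m=((h[...,0]>15)&(h[...,0]<35)&(h[...,1]>100)).astype(np.uint8)
n,_,st_,c=cv2.connectedComponentsWithStats(m)
cs=sorted([(c[i]+[270,240]).tolist() for i in range(1,n) if st_[i,4]>30])
P=[watz(s,p,u,.104) for u in cs];print(cs,P)
d=P[-1]-P[0];M=(P[0]+P[-1])/2;a=np.degrees(np.arctan2(d[1],d[0]));print(M,a,np.linalg.norm(d))
for u in[(274,290),(370,293),(276,233),(374,236)]:print(u,watz(s,p,u,.104))
plan(M[0],M[1],.082,a,6,85)
```

```text
[[287.65714285714284, 265.24571428571426], [361.9822485207101, 268.44970414201185]] [array([ 0.5402, -0.3684,  0.104 ]), array([ 0.5831, -0.3774,  0.104 ])]
[ 0.5617 -0.3729  0.104 ] -11.965137795753556 0.043851426701362495
(274, 290) [ 0.5289 -0.3828  0.104 ]
(370, 293) [ 0.586  -0.3942  0.104 ]
(276, 233) [ 0.5374 -0.3479  0.104 ]
(374, 236) [ 0.5926 -0.3588  0.104 ]
[{x: -1, y: 0, z: 14, yaw: 0.4, hand: 85}, {x: -1, y: 0, z: 14, yaw: 0.4, hand: 85}, {x: -1, y: 0, z: 14, yaw: 0.4, hand: 85}, {x: 0, y: 0, z: 14, yaw: 0.4, hand: 85}, {x: -1, y: 0, z: 14, yaw: 0.4, hand: 85}, {x: 0, y: 0, z: 14, yaw: 0.4, hand: 85}] end [ 0.562 -0.372  0.082] -11.7
```

Request:
move_arm(
  commands=[
    {"x": -1, "y": 0, "z": 25, "yaw": 0.4, "hand": 85},
    {"x": -1, "y": 0, "z": 25, "yaw": 0.4, "hand": 85},
    {"x": -1, "y": 0, "z": 20, "yaw": 0.4, "hand": 85},
    {"x": -1, "y": 0, "z": 12, "yaw": 0.4, "hand": 85},
    {"x": 0, "y": 0, "z": 8, "yaw": 0.4, "hand": 85},
    {"x": 0, "y": 0, "z": 0, "yaw": 0.4, "hand": 85},
  ],
)

```text
time_s: 10.5
tool_pos: [0.562, -0.3724, 0.0754]
eef_rot: [[0.203, 0.979, -0.001], [0.979, -0.203, 0.0], [0.0, -0.001, -1.0]]
ft_force: [0.1, -0.1, 0.7]
width: 0.0848
gripper_force: 0.0
```

Request:
move_arm(
  commands=[
    {"x": 0, "y": 0, "z": 0, "yaw": 0, "hand": 55},
    {"x": 0, "y": 0, "z": 0, "yaw": 0, "hand": 50},
    {"x": 0, "y": 0, "z": 0, "yaw": 0, "hand": 50},
    {"x": 0, "y": 0, "z": 0, "yaw": 0, "hand": 50},
  ],
)

```text
time_s: 10.9
tool_pos: [0.5626, -0.3727, 0.0764]
eef_rot: [[0.203, 0.979, 0.001], [0.979, -0.203, -0.001], [-0.001, 0.001, -1.0]]
ft_force: [1.7, -0.3, 2.0]
width: 0.0587
gripper_force: 70.6
```

Request:
move_arm(
  commands=[
    {"x": 0, "y": 0, "z": -10, "yaw": 0, "hand": 50},
    {"x": 0, "y": 0, "z": -15, "yaw": 0, "hand": 50},
    {"x": 0, "y": 0, "z": -20, "yaw": 0, "hand": 50},
    {"x": 0, "y": 0, "z": -25, "yaw": 0, "hand": 50},
    {"x": 0, "y": 0, "z": -30, "yaw": 0, "hand": 50},
    {"x": 0, "y": 0, "z": -20, "yaw": 0, "hand": 50},
    {"x": 0, "y": 0, "z": 0, "yaw": 0, "hand": 50},
  ],
)

```text
time_s: 11.6
tool_pos: [0.563, -0.3732, 0.1996]
eef_rot: [[0.203, 0.979, 0.004], [0.979, -0.203, -0.003], [-0.002, 0.004, -1.0]]
ft_force: [-0.6, 0.4, -2.6]
width: 0.059
gripper_force: 70.3
```

```bash
python3 -c "
from h import *
st();plan(.590,-.035,.195,-71.6,14,50)"
```

```text
11.6 [ 0.563  -0.3732  0.1996] yang -11.7 tilt [ 0.004 -0.003 -1.   ] F [-0.6  0.4 -2.6] w 0.0589698360262276 70.2537453174591 [27. 53. 10. 63. -9. 64. 25.]
[{x: 24, y: -3, z: 0, yaw: 4.3, hand: 50}, {x: 24, y: -5, z: 0, yaw: 4.3, hand: 50}, {x: 23, y: -7, z: 0, yaw: 4.3, hand: 50}, {x: 23, y: -8, z: 0, yaw: 4.3, hand: 50}, {x: 22, y: -10, z: 0, yaw: 4.3, hand: 50}, {x: 21, y: -12, z: 1, yaw: 4.3, hand: 50}, {x: 20, y: -13, z: 0, yaw: 4.3, hand: 50}, {x: 19, y: -15, z: 1, yaw: 4.3, hand: 50}, {x: 18, y: -16, z: 0, yaw: 4.3, hand: 50}, {x: 17, y: -17, z: 1, yaw: 4.3, hand: 50}, {x: 16, y: -19, z: 0, yaw: 4.3, hand: 50}, {x: 14, y: -20, z: 1, yaw: 4.3, hand: 50}, {x: 13, y: -20, z: 0, yaw: 4.3, hand: 50}, {x: 12, y: -22, z: 1, yaw: 4.3, hand: 50}] end [ 0.59  -0.035  0.195] -71.9
```

Weight of about 3 N is on the wrist, so the battery is held. I carry it towards the tray.

Request:
move_arm(
  commands=[
    {"x": 24, "y": -3, "z": 0, "yaw": 4.3, "hand": 50},
    {"x": 24, "y": -5, "z": 0, "yaw": 4.3, "hand": 50},
    {"x": 23, "y": -7, "z": 0, "yaw": 4.3, "hand": 50},
    {"x": 23, "y": -8, "z": 0, "yaw": 4.3, "hand": 50},
    {"x": 22, "y": -10, "z": 0, "yaw": 4.3, "hand": 50},
    {"x": 21, "y": -12, "z": 1, "yaw": 4.3, "hand": 50},
    {"x": 20, "y": -13, "z": 0, "yaw": 4.3, "hand": 50},
    {"x": 19, "y": -15, "z": 1, "yaw": 4.3, "hand": 50},
  ],
)

```text
time_s: 12.4
tool_pos: [0.5761, -0.1785, 0.1935]
eef_rot: [[0.723, 0.691, -0.001], [0.691, -0.723, 0.0], [-0.0, -0.001, -1.0]]
ft_force: [0.3, -0.2, -3.0]
width: 0.059
gripper_force: 70.0
```

Request:
move_arm(
  commands=[
    {"x": 18, "y": -16, "z": 0, "yaw": 4.3, "hand": 50},
    {"x": 17, "y": -17, "z": 1, "yaw": 4.3, "hand": 50},
    {"x": 16, "y": -19, "z": 0, "yaw": 4.3, "hand": 50},
    {"x": 14, "y": -20, "z": 1, "yaw": 4.3, "hand": 50},
    {"x": 13, "y": -20, "z": 0, "yaw": 4.3, "hand": 50},
    {"x": 12, "y": -22, "z": 1, "yaw": 4.3, "hand": 50},
    {"x": 0, "y": 0, "z": 0, "yaw": 0, "hand": 50},
  ],
)

```text
time_s: 13.1
tool_pos: [0.5896, -0.0298, 0.19]
eef_rot: [[0.95, 0.312, -0.001], [0.312, -0.95, 0.002], [-0.001, -0.002, -1.0]]
ft_force: [-0.2, 0.1, -3.4]
width: 0.0589
gripper_force: 70.1
```

Run:
```python
from h import *
np.set_printoptions(precision=4,suppress=True)
st();s=r.observe();p=r.camera("wrist");save(p,"w4")
for q,z in dict(mast_tray=.017,mast_heel=.017,mast_toe=.006,mast_head=.272).items():
  for a in r.mark_of(p,q)[:2]: print(q,np.round(a["centre"]),round(a["conf"],2),watz(s,p,a["centre"],z))
```

```text
13.1 [ 0.5896 -0.0298  0.19  ] yang -71.8 tilt [-0.001  0.002 -1.   ] F [-0.2  0.1 -3.4] w 0.0589060137445505 70.06643772125244 [-14.  48.  30.  85. -27.  54. -48.]
mast_tray [234. 211.] 0.91 [0.5692 0.0468 0.017 ]
mast_heel [288. 210.] 0.77 [0.5842 0.0009 0.017 ]
mast_toe [138. 212.] 0.64 [0.5347 0.1441 0.006 ]
mast_head [290. 211.] 0.17 [ 0.6449 -0.0057  0.272 ]
```

View pics/w4.png

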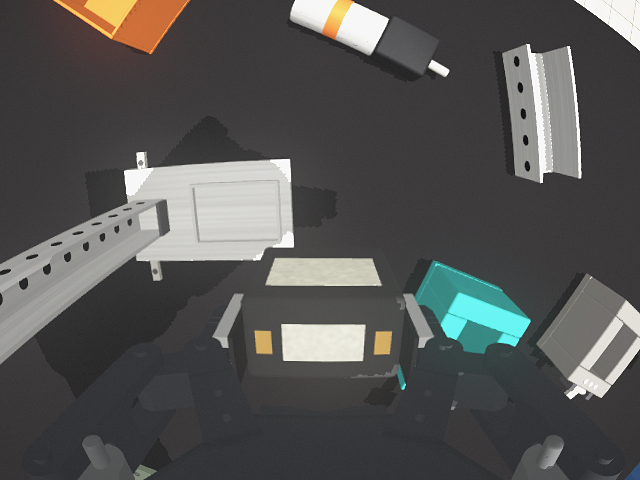

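The battery hangs upright in the fingers (top label at (322,342)). The tray lies at corners (192,186), (279,180), (281,241), (197,241), and the heel corners are at (290,160) and (293,246).

Run:
```python
from h import *
np.set_printoptions(precision=4,suppress=True)
s=r.observe();p=r.camera("wrist")
c=[watz(s,p,u,.023) for u in[(192,186),(279,180),(281,241),(197,241)]];print(np.array(c),np.mean(c,0))
for a,b in((0,1),(3,2),(3,0),(2,1)):
  d=c[b]-c[a];print(np.linalg.norm(d),np.degrees(np.arctan2(d[1],d[0])))
h=[watz(s,p,u,.017) for u in[(290,160),(293,246)]];d=h[0]-h[1];print(h,np.linalg.norm(d),np.degrees(np.arctan2(d[1],d[0])))
b=[watz(s,p,u,.218) for u in[(264,343),(382,343),(245,294),(400,297),(322,343)]];R=np.array(s["eef_rot"])
print([R.T@(x-s["tool_pos"]) for x in b])
```

```text
[[ 0.5809  0.0832  0.023 ]
 [ 0.6081  0.0104  0.023 ]
 [ 0.5572 -0.0064  0.023 ]
 [ 0.5332  0.0672  0.023 ]] [0.5699 0.0386 0.023 ]
0.07766444887633242 -69.4736686882728
0.07743489465017762 -71.92200058112815
0.05031971618872918 18.514697529451226
0.05363643080659867 18.31820744247736
[array([0.6264, 0.0069, 0.017 ]), array([ 0.5541, -0.0179,  0.017 ])] 0.0764785462957266 18.92729893227832
[array([-0.001 , -0.0219, -0.0273]), array([-0.001 ,  0.0213, -0.0272]), array([ 0.0189, -0.0272, -0.0273]), array([ 0.0177,  0.0263, -0.0272]), array([-0.0006, -0.0007, -0.0272])]
```

Request:
move_arm(
  commands=[
    {"x": 0, "y": -20, "z": 0, "yaw": 0, "hand": 50},
    {"x": 0, "y": -20, "z": 0, "yaw": 0, "hand": 50},
    {"x": 0, "y": -15, "z": 0, "yaw": 0, "hand": 50},
    {"x": 0, "y": 0, "z": 0, "yaw": 0, "hand": 50},
  ],
)

```text
time_s: 13.8
tool_pos: [0.5722, 0.0202, 0.1908]
eef_rot: [[0.95, 0.313, -0.0], [0.313, -0.95, 0.001], [-0.0, -0.001, -1.0]]
ft_force: [0.6, -1.1, -2.7]
width: 0.0587
gripper_force: 70.1
```

Run:
```python
from h import *
np.set_printoptions(precision=4,suppress=True)
st();s=r.observe();p=r.camera("wrist");save(p,"w5")
for q,z in dict(mast_tray=.017,mast_heel=.017,mast_toe=.006,mast_head=.272).items():
  for a in r.mark_of(p,q)[:2]: print(q,np.round(a["centre"]),round(a["conf"],2),watz(s,p,a["centre"],z))
# rectify plane z=.017 in mast axes: u along -d (heel), v along tool x, origin at guessed toe
d=np.array([-.314,.949,0]);v=np.array([.949,.314,0]);O=np.array([.5335,.147,.017])
U,V=np.meshgrid(np.arange(-.02,.19,.001),np.arange(-.07,.07,.001))
R=np.array(s["eef_rot"]);T=np.array(p["T_tool_cam"]);K=np.array(p["K"])
X=O-U[...,None]*d+V[...,None]*v
c=(((X-s["tool_pos"])@R)-T[:3,3])@T[:3,:3]
rr=np.hypot(c[...,0],c[...,1]);th=np.arctan2(rr,-c[...,2])
mx=(K[0,2]+K[0,0]*th*c[...,0]/rr).astype(np.float32);my=(K[1,2]-K[0,0]*th*c[...,1]/rr).astype(np.float32)
g=cv2.cvtColor(cv2.remap(p["color"],mx,my,cv2.INTER_LINEAR),cv2.COLOR_RGB2GRAY)
cv2.imwrite("pics/rect.png",g)
# profile along u over v in -15..15 and along v over u 80..130
print("u",[(int(i-20),int(x)) for i,x in enumerate(g[60:85].mean(0))][60:])
print("v",[(int(i-70),int(x)) for i,x in enumerate(g[:,100:150].mean(1))])
```

```text
13.8 [0.5722 0.0202 0.1908] yang -71.8 tilt [-0.     0.001 -1.   ] F [ 0.6 -1.1 -2.7] w 0.05865034564379737 70.09263396263123 [-20.  47.  30.  89. -28.  52. -52.]
mast_tray [294. 210.] 0.93 [0.5681 0.0462 0.017 ]
mast_heel [354. 209.] 0.71 [ 0.5855 -0.0029  0.017 ]
mast_toe [186. 213.] 0.78 [0.5325 0.1433 0.006 ]
mast_head [325. 301.] 0.69 [0.6133 0.0336 0.272 ]
mast_head [351. 208.] 0.4 [0.6309 0.0348 0.272 ]
u [(40, 78), (41, 100), (42, 177), (43, 205), (44, 205), (45, 204), (46, 204), (47, 204), (48, 204), (49, 205), (50, 205), (51, 205), (52, 205), (53, 205), (54, 205), (55, 205), (56, 205), (57, 205), (58, 206), (59, 206), (60, 206), (61, 206), (62, 206), (63, 206), (64, 206), (65, 207), (66, 204), (67, 200), (68, 199), (69, 184), (70, 171), (71, 195), (72, 208), (73, 208), (74, 208), (75, 208), (76, 208), (77, 208), (78, 208), (79, 208), (80, 208), (81, 208), (82, 208), (83, 208), (84, 209), (85, 209), (86, 209), (87, 209), (88, 209), (89, 209), (90, 209), (91, 209), (92, 209), (93, 209), (94, 209), (95, 209), (96, 210), (97, 210), (98, 210), (99, 210), (100, 210), (101, 210), 
[... 1886 characters left out ...]
4), (4, 214), (5, 213), (6, 210), (7, 206), (8, 204), (9, 204), (10, 206), (11, 207), (12, 209), (13, 210), (14, 211), (15, 208), (16, 206), (17, 210), (18, 216), (19, 220), (20, 222), (21, 223), (22, 224), (23, 225), (24, 225), (25, 225), (26, 225), (27, 226), (28, 218), (29, 225), (30, 231), (31, 233), (32, 234), (33, 233), (34, 235), (35, 235), (36, 235), (37, 234), (38, 234), (39, 236), (40, 238), (41, 237), (42, 236), (43, 239), (44, 242), (45, 239), (46, 176), (47, 72), (48, 76), (49, 78), (50, 78), (51, 78), (52, 78), (53, 77), (54, 77), (55, 76), (56, 75), (57, 75), (58, 74), (59, 74), (60, 73), (61, 72), (62, 72), (63, 71), (64, 71), (65, 70), (66, 70), (67, 69), (68, 69), (69, 68)]
```

The tray measured from the plate's heel and side edges agrees with the network: centre about (0.568, 0.046). I move over it and lower.

Request:
move_arm(
  commands=[
    {"x": 4, "y": -11, "z": 0, "yaw": 0, "hand": 50},
    {"x": 0, "y": -11, "z": 0, "yaw": 0, "hand": 50},
    {"x": 0, "y": 0, "z": 30, "yaw": 0, "hand": 50},
    {"x": 0, "y": 0, "z": 30, "yaw": 0, "hand": 50},
    {"x": 0, "y": 0, "z": 25, "yaw": 0, "hand": 50},
    {"x": 0, "y": 0, "z": 20, "yaw": 0, "hand": 50},
    {"x": 0, "y": 0, "z": 10, "yaw": 0, "hand": 50},
    {"x": 0, "y": 0, "z": 0, "yaw": 0, "hand": 50},
  ],
)

```text
time_s: 14.85
tool_pos: [0.569, 0.041, 0.075]
eef_rot: [[0.95, 0.311, -0.002], [0.311, -0.95, -0.0], [-0.001, -0.0, -1.0]]
ft_force: [0.7, -0.2, -1.9]
width: 0.0589
gripper_force: 70.0
```

Run:
```python
from h import *
np.set_printoptions(precision=4,suppress=True)
st()
for n in("scene","top"):
  p=r.camera(n)
  for q,z in dict(mast_head=.272,mast_heel=.017).items():
    for a in r.mark_of(p,q)[:2]: print(n,q,np.round(a["centre"]),round(a["conf"],2),atz(p,a["centre"],z))
```

```text
14.85 [0.569 0.041 0.075] yang -71.9 tilt [-0.002 -0.    -1.   ] F [ 0.7 -0.2 -1.9] w 0.05885648515357196 70.03039240837097 [-19.  55.  24.  95. -34.  37. -48.]
scene mast_head [359. 140.] 0.91 [0.5416 0.1308 0.272 ]
scene mast_head [354. 214.] 0.25 [ 0.7305 -0.0546  0.272 ]
scene mast_heel [326. 247.] 0.95 [ 0.5859 -0.0054  0.017 ]
top mast_heel [290. 259.] 0.83 [ 0.5885 -0.0074  0.017 ]
```

Request:
move_arm(
  commands=[
    {"x": 0, "y": -2, "z": 8, "yaw": 0, "hand": 50},
    {"x": 0, "y": 0, "z": 7, "yaw": 0, "hand": 50},
    {"x": 0, "y": 0, "z": 4, "yaw": 0, "hand": 50},
    {"x": 0, "y": 0, "z": 2, "yaw": 0, "hand": 50},
    {"x": 0, "y": 0, "z": 0, "yaw": 0, "hand": 50},
  ],
)

```text
time_s: 15.65
tool_pos: [0.5687, 0.0423, 0.0544]
eef_rot: [[0.951, 0.311, -0.0], [0.311, -0.951, -0.0], [-0.001, 0.0, -1.0]]
ft_force: [0.8, -0.6, -2.4]
width: 0.0587
gripper_force: 70.0
```

Request:
move_arm(
  commands=[
    {"x": 0, "y": 0, "z": 1, "yaw": 0, "hand": 50},
    {"x": 0, "y": 0, "z": 1, "yaw": 0, "hand": 50},
    {"x": 0, "y": 0, "z": 1, "yaw": 0, "hand": 50},
    {"x": 0, "y": 0, "z": 0, "yaw": 0, "hand": 50},
  ],
)

```text
time_s: 16.05
tool_pos: [0.569, 0.0424, 0.0524]
eef_rot: [[0.95, 0.311, 0.001], [0.311, -0.95, 0.0], [0.001, -0.0, -1.0]]
ft_force: [-3.3, 0.1, 10.6]
width: 0.059
gripper_force: 71.4
```

Request:
move_arm(
  commands=[
    {"x": 0, "y": 0, "z": -1, "yaw": 0, "hand": 58},
    {"x": 0, "y": 0, "z": 0, "yaw": 0, "hand": 62},
    {"x": 0, "y": 0, "z": 0, "yaw": 0, "hand": 68},
    {"x": 0, "y": 0, "z": 0, "yaw": 0, "hand": 72},
    {"x": 0, "y": 0, "z": 0, "yaw": 0, "hand": 72},
  ],
)

```text
time_s: 16.55
tool_pos: [0.5689, 0.0425, 0.0527]
eef_rot: [[0.95, 0.311, -0.0], [0.311, -0.95, -0.0], [-0.0, 0.0, -1.0]]
ft_force: [0.7, -0.0, 0.3]
width: 0.0719
gripper_force: 0.0
```

Request:
move_arm(
  commands=[
    {"x": 0, "y": 0, "z": -8, "yaw": 0, "hand": 72},
    {"x": 0, "y": 0, "z": -20, "yaw": 0, "hand": 72},
    {"x": 0, "y": 0, "z": -35, "yaw": 0, "hand": 72},
    {"x": 0, "y": 0, "z": -40, "yaw": 0, "hand": 72},
    {"x": 0, "y": 30, "z": -20, "yaw": 0, "hand": 72},
    {"x": 0, "y": 45, "z": 0, "yaw": 0, "hand": 72},
    {"x": 0, "y": 45, "z": 0, "yaw": 0, "hand": 72},
    {"x": 0, "y": 0, "z": 0, "yaw": 0, "hand": 72},
  ],
)

```text
time_s: 17.35
tool_pos: [0.6064, -0.0782, 0.1766]
eef_rot: [[0.952, 0.305, 0.001], [0.305, -0.952, -0.004], [-0.0, 0.004, -1.0]]
ft_force: [-1.1, 1.2, 0.7]
width: 0.0721
gripper_force: 0.0
```

Run:
```python
from h import *
np.set_printoptions(precision=4,suppress=True)
st();s=r.observe();p=r.camera("wrist");save(p,"w6")
for q,z in dict(battery_center=.048,mast_heel=.017,mast_toe=.006).items():
  for a in r.mark_of(p,q)[:2]: print("w",q,np.round(a["centre"]),round(a["conf"],2),watz(s,p,a["centre"],z))
for n in("scene","top"):
  p=r.camera(n)
  for q,z in dict(mast_head=.272,mast_heel=.017,battery_center=.048).items():
    for a in r.mark_of(p,q)[:2]: print(n,q,np.round(a["centre"]),round(a["conf"],2),atz(p,a["centre"],z))
# contacts on battery top, wrist view
p=r.camera("wrist")
h=cv2.cvtColor(p["color"],cv2.COLOR_RGB2HSV);m=((h[...,0]>15)&(h[...,0]<35)&(h[...,1]>100)&(h[...,2]>120)).astype(np.uint8)
n,_,S,c=cv2.connectedComponentsWithStats(m)
for i in range(1,n):
  if S[i,4]>25: print("gold",c[i],S[i,4],watz(s,p,c[i],.079))
```

```text
17.35 [ 0.6064 -0.0782  0.1766] yang -72.3 tilt [ 0.001 -0.004 -1.   ] F [-1.1  1.2  0.7] w 0.07206425455172293 0.0 [ -9.  51.  29.  82. -27.  55. -45.]
w battery_center [168. 231.] 0.64 [0.5678 0.039  0.048 ]
w battery_center [507. 432.] 0.42 [ 0.443  -0.3526  0.048 ]
w mast_heel [229. 218.] 0.86 [ 0.5834 -0.002   0.017 ]
w mast_toe [ 88. 222.] 0.58 [0.5324 0.1444 0.006 ]
scene mast_head [357. 138.] 0.69 [0.5322 0.1321 0.272 ]
scene mast_heel [327. 248.] 0.85 [ 0.5893 -0.0058  0.017 ]
scene battery_center [336. 230.] 0.79 [0.577  0.0352 0.048 ]
top mast_head [219. 269.] 0.92 [0.5409 0.1303 0.272 ]
gold [57.6085 15.9881] 1009 [0.7163 0.1708 0.079 ]
gold [278.8389  11.9639] 416 [ 0.7434 -0.0049  0.079 ]
gold [131.5506 242.0787] 89 [0.5624 0.0563 0.079 ]
gold [184.6126 242.5586] 111 [0.5754 0.0145 0.079 ]
```

Request:
move_arm(
  commands=[
    {"x": 0, "y": -20, "z": -20, "yaw": 0, "hand": 72},
    {"x": 0, "y": -20, "z": -20, "yaw": 0, "hand": 72},
    {"x": 0, "y": 0, "z": 0, "yaw": 0, "hand": 72},
    {"x": 0, "y": 0, "z": 0, "yaw": 0, "hand": 72},
    {"x": 0, "y": 0, "z": 0, "yaw": 0, "hand": 72},
    {"x": 0, "y": 0, "z": 0, "yaw": 0, "hand": 72},
  ],
)

```text
time_s: 18.6
tool_pos: [0.5936, -0.0342, 0.2151]
eef_rot: [[0.951, 0.31, -0.001], [0.31, -0.951, -0.0], [-0.001, 0.0, -1.0]]
ft_force: [0.4, -1.2, 0.5]
width: 0.0722
gripper_force: 0.0
```

Run:
```python
from h import *
np.set_printoptions(precision=4,suppress=True)
st();s=r.observe();p=r.camera("wrist")
for q,z in dict(battery_center=.048,mast_heel=.017,mast_toe=.006).items():
  for a in r.mark_of(p,q)[:1]: print("w",q,np.round(a["centre"]),round(a["conf"],2),watz(s,p,a["centre"],z))
h=cv2.cvtColor(p["color"],cv2.COLOR_RGB2HSV);m=((h[...,0]>15)&(h[...,0]<35)&(h[...,1]>100)&(h[...,2]>120)).astype(np.uint8)
n,_,S,c=cv2.connectedComponentsWithStats(m);G=[]
for i in range(1,n):
  if 25<S[i,4]<300: X=watz(s,p,c[i],.079);G.append(X);print("gold",c[i],S[i,4],X)
d=np.array([-.314,.949,0]);v=np.array([.949,.314,0]);O=np.array([.5335,.147,.017])
M=np.mean(G,0);print("u,v",-(M-O)@d,(M-O)@v)
o=np.array(s["tool_pos"])+np.array(s["eef_rot"])@np.array(p["T_tool_cam"])[:3,3]
R=np.array(s["eef_rot"]);T=np.array(p["T_tool_cam"]);K=np.array(p["K"])
def px(X):
  c=T[:3,:3].T@(R.T@(X-s["tool_pos"])-T[:3,3]);q=np.hypot(c[0],c[1]);t=np.arctan2(q,-c[2]);return [K[0,2]+K[0,0]*t*c[0]/q,K[1,2]-K[0,0]*t*c[1]/q]
g=cv2.cvtColor(p["color"],cv2.COLOR_RGB2GRAY)
pr=[(u,[int(cv2.getRectSubPix(g,(1,1),tuple(map(float,px(O-u/1e3*d+w*v))))[0,0]) for w in(-.02,0,.02,.035)]) for u in range(130,164)]
print(pr)
```

```text
18.6 [ 0.5936 -0.0342  0.2151] yang -71.9 tilt [-0.001 -0.    -1.   ] F [ 0.4 -1.2  0.5] w 0.07223733019351097 0.0 [-14.  47.  31.  83. -26.  58. -49.]
w battery_center [232. 217.] 0.86 [0.5687 0.0415 0.048 ]
w mast_heel [284. 206.] 0.89 [0.5853 0.0022 0.017 ]
w mast_toe [145. 212.] 0.92 [0.5332 0.1419 0.006 ]
gold [86.4806 24.0631] 206 [0.7033 0.2139 0.079 ]
gold [195.8415 227.6098] 82 [0.5609 0.0631 0.079 ]
gold [248.5761 227.413 ] 92 [0.5744 0.0212 0.079 ]
u,v 0.07007163991667184 0.060357902086580505
[(130, [73, 72, 206, 210]), (131, [72, 72, 206, 211]), (132, [72, 72, 206, 210]), (133, [71, 72, 206, 211]), (134, [72, 74, 205, 210]), (135, [71, 72, 208, 209]), (136, [69, 73, 207, 209]), (137, [76, 72, 205, 210]), (138, [161, 70, 206, 209]), (139, [208, 85, 207, 208]), (140, [206, 160, 206, 208]), (141, [205, 215, 206, 209]), (142, [205, 211, 206, 208]), (143, [205, 208, 204, 209]), (144, [202, 202, 201, 208]), (145, [197, 199, 201, 208]), (146, [194, 191, 180, 208]), (147, [186, 182, 186, 208]), (148, [236, 198, 205, 209]), (149, [250, 209, 206, 208]), (150, [248, 210, 206, 208]), (151, [248, 210, 206, 208]), (152, [247, 209, 206, 207]), (153, [247, 209, 206, 205]), (154, [247, 209, 207, 239]), (155, [247, 209, 207, 249]), (156, [248, 212, 207, 252]), (157, [253, 209, 165, 220]), (158, [211, 114, 86, 71]), (159, [107, 64, 55, 62]), (160, [70, 59, 55, 65]), (161, [73, 61, 57, 66]), (162, [73, 60, 56, 65]), (163, [73, 61, 56, 65])]
```

The contacts sit at the expected height of 0.079 m with the right spacing and yaw. There is a visible gap of tray floor before the heel lip, and the mast has not moved. I hand the job in.

```bash
python3 -c "
from plant import r
print(r.job_done())"
```

```text
the job is handed in; nothing more can be done
None
```

I handed the job in at about 19 s. The mast stands upright at the strip, and the ejected battery sits upright and flat in its tray. The robot is clear of everything, and I left the gearmotor, channel and bin alone.

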